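# Raise the bench work support by one hole

## Robot

A 7-joint arm with a two-finger parallel gripper is mounted at the origin on the work surface. World frame = base frame: x ahead of the robot, y to its left, z up, the work surface at z = 0. Lengths are in mm, angles in rad, forces in N, time in s.
With the tool pointing down it reaches from about 400 to 875 mm from the base axis. Payload 4.4 kg.
Tool frame: the origin (TCP) lies at the very end of the fingers, on their centre line; the grasp point (between the pads) lies 19 mm behind it; z points along the fingers, y is the line along which they close (so a half turn about z gives the same grasp; the last joint's range is limited). The gripper opens to 85 mm and grips with 20 to 120 N. Pads are 22 mm wide; open, the fingers measure 114 mm over their backs; the gripper's body (76 mm by 85 mm) begins 54 mm behind the grasp point. The pads swing forward as they close: fully open they stand 13 mm farther back than shut.
Start: joints at [-1.287, 0.628, 0.038, 1.517, -0.027, 0.996, -0.02], TCP at [222.738, 610.66, 231.313] pointing down, gripper open.
Joint ranges: [-3.06, 3.06], [-0.37, 2.12], [-1.25, 1.32], [0.18, 2.47], [-1.1, 4.24], [0.23, 1.98], [-2.94, 2.94]. Speed limits (rad/s): [2.57, 2.57, 3.14, 3.14, 3.14, 3.14, 3.14].

## Interface

Orientations are given as [roll, pitch, yaw] about the fixed x, y, z axes, in that order (R = Rz(yaw) Ry(pitch) Rx(roll)).
In Python, from cell import read_state, get_image, camera_params, finish_job gives the robot as it stands.
- The arm moves only by the tool arm_command, never from a script. Its argument "deltas" is a list of rows, each an object of numbers: "dx", "dy", "dz": the shift along the world's x, y, z in m; "yaw": the turn about the world's z in degrees; "jaw": the opening, from 0 (shut) to 1 (fully open). A call has 1 to 20 rows; each row is the pose to reach, as a shift and turn from the pose commanded when the call began; what a row does not reach only later rows make up. A row lasts 1/10 s, in which the tool goes at most 50 mm and 8.59 degrees, less where a joint would pass 70% of its speed; a pose out of reach is approached as far as the arm can. A call with a gripper value outside its range is refused whole. The fingers move at their own pace and stop on an object; the grip force is fixed at half the most. Time passes only in rows, so rows that repeat a pose let the fingers close. It gives the time, the measured TCP pose, the force, the opening and the grip force at its end, in the units of the state.
- read_state(): the state, without advancing time (a new reading comes with each control period).
- get_image(name): name is "scene" or "top" or "wrist"; returns (picture, depth): 420x560x3 uint8, red, green, blue; 420x560 float32, mm along the optical axis (not along the pixel's ray), 0 where there is no reading.
- camera_params(name): a dict with "camera_matrix" (3x3 intrinsics, pixels), "extrinsics" (4x4, takes a point from camera to world coordinates). Camera axes: x right, y down, z forward; pixel columns grow to the right and rows downward; lengths in mm; the calibration is good to about 2 mm. The wrist camera is an equidistant fisheye: a pixel r from the principal point sees the ray r / f radians off the axis. A picture is of the moment at which its call begins: read the wrist's pose just before it. camera_params takes no time and is no camera call; for the wrist camera it gives the pose at the moment of the call.
- finish_job(): hands the job in; it is judged then, once.
The state is a dict: "clock": time; "qpos": joint angles; "qd": joint speeds; "tau": joint torques, N m; "eef_pos": TCP position; "tool_rot": TCP orientation; "force": force on the tool from outside, world axes, zero at the start; "torque": the same for the moment, N m; "width": finger opening in mm; "gripper_force": force on a finger pad.
Only numpy, scipy, OpenCV 4.12 (cv2) and the standard library are available. Lean on these libraries where they do the work, as an engineer would, in place of code of your own. Each camera call takes 0.05 s, during which the arm holds its last target. There are 200 camera calls.

## Task

The next board needs the work support one hole higher: squeeze the spring button of the bolted-down support, slide its sleeve up until the button pops out through the next hole, stop pulling as soon as you feel it catch, and let go. Then bear down on the oak head with about one kilogram for a moment to make sure that it is locked. A hard pull or shove on the caught button burrs the hole, so keep it gentle, and leave the other things on the bench where they are.

Things in the scene. Friction and masses are not known exactly. Their poses are not given: they have to be found in the camera images.
- stand: Foot of the work support, bolted to the bench, rigid: dark plate 110 x 110 x 12 mm, a 42 mm square socket up to 30 mm height, an upright square inner post 27 mm wide up to 165 mm height. Origin: centre of the plate's underside, on the post's axis, at bench height; z up, x = the side on which the spring button looks out.
- sleeve: Grey square steel tube, 32 x 32 mm outside, 132 mm long, wall 2 mm, sliding up and down on the post; with its head 0.3 to 0.5 kg, 1 N of rubbing; let go between holes it may sink down. Origin: centre of its lower end, 35 mm above the bench at the start; axes as the stand's. Its sides are flat and bare but for the button: pinch it across x, one pad on the button.
- first_hole (a point): The topmost of three 11 mm holes down the middle of the sleeve's +x wall, 112 mm above the sleeve's origin, on the wall's outer face; the button sits in it at the start. The holes are drilled by hand: the next lies 32 to 48 mm below (differs from stand to stand, not measured), so the sleeve must be felt up to it; the third lies 40 mm below the second.
- head_top (a point): Centre of the top face of the head, an oak bar with a cork face fixed across the top of the sleeve: 30 mm along x, 120 mm along y, 14 mm thick. At the start this point is 181 mm above the bench and 33 mm above the button; it moves with the sleeve (146 mm above its origin).
- button (a joint): How far the spring button is pushed in, m: 0 = fully out, 4 mm proud of the sleeve, which it locks; 0.004 = flush with the sleeve; 0.006 or more = tucked in behind its wall. Round nose, 10 mm wide. Spring 2 N (out) to 5 N (in). A flat pad presses it flush; a pull of 6 to 12 N on the sleeve then rides the hole over the nose. It pops out by itself in the next hole.
- button_tip (a point): Foremost point of the button's nose; it looks to the stand's +x and stays 148 mm above the bench. It is soft metal: pull the sleeve up against the caught button with no more than about 15 N, and lean on the head with no more than about 20 N.
- plane_big: Bystander: wooden hand plane, 165 x 52 x 50 mm, on the white slab.
- plane_small: Bystander: small wooden hand plane, 95 x 42 x 40 mm, on the white slab.
- mallet: Bystander: wooden mallet lying on the bench, 310 mm long, head 115 x 70 x 60 mm.
- chisel: Bystander: bench chisel lying on the bench, 220 mm long, 24 mm thick.
- offcut: Bystander: oak offcut, 120 x 42 x 24 mm.
- wax_tin: Bystander: round metal tin, 72 mm wide, 34 mm high.
- glue: Bystander: glue bottle, 60 mm wide, 170 mm high.
- gauge: Bystander: marking gauge, 220 mm long, 54 mm high, with a brass screw on top.
Mind the look-alikes: they are no part of the job. There is more than one size of the stand; the job needs the largest.

How it is judged (in metres and radians):
On the way, in this order (a step that is already met when the one before it is completed fails the run):
1. the button is tucked in and the sleeve has been raised clear of its first hole (value of joint button above 0.0045 m and z of sleeve in the frame of stand between 0.047 and 0.086 m), for 0.1 s.
2. the button has popped out through the next hole (value of joint button below 0.0015 m and z of sleeve in the frame of stand between 0.064 and 0.088 m), for 0.2 s.
3. the oak head is borne down on with 6 N or more for 0.3 s while the button holds (all of step 2 and contact force between the fingers and sleeve_c7 above 6 N), for 0.3 s.
At the end, for the whole second after the job is handed in: The sleeve stands one hole higher, 28 to 53 mm above its start, at rest, with the button fully out (less than 1.5 mm pressed) through the second hole; every other thing is within 30 mm of where it was (all of step 2 and linear speed of sleeve below 0.01 m/s and distance of each of plane_big, plane_small, mallet, chisel, offcut, wax_tin, glue, gauge from where it was at the start of the episode below 0.03 m); the robot touches nothing.
It fails at once if the sleeve is pulled up against the caught button with more than 18 N (lower edge of the second hole) (contact force between button and row_c1 above 18 N).
It fails at once if the button is loaded by the sleeve with more than 32 N (contact force between button and sleeve above 32 N).
It fails at once if another thing on the bench is moved by more than 30 mm (distance of any of plane_big, plane_small, mallet, chisel, offcut, wax_tin, glue, gauge from where it was at the start of the episode above 0.03 m).
It also fails if it takes over 48 s, if anything falls off the work surface, if the arm or the gripper's body presses on something with over 40 N, if the wrist force passes 120 N, or if a joint passes its speed limit or range.

## Working session

There is one attempt and no reset: what is moved stays moved. The work goes in short steps, Python scripts to look and compute and a tool call to move; the robot and the scene stay as the last step left them, time stands still between calls to the robot, and variables do not carry over. Pictures are saved under pics/ and viewed, at most 10 in all, crops included, and the job is handed in when it is done.

Besides the shell and the picture viewer there is one more tool, called after "Emit:" as name(argument=value, ...) on one line, values as JSON. arm_command: Moves the arm, as the interface text tells. Its arguments: {"type":"object","properties":{"deltas":{"type":"array"}},"required":["deltas"]}

```bash
mkdir -p pics; python3 - <<'E'
from cell import *
import cv2,numpy as np
s=read_state();print(s)
for n in("scene","top"):
    p,d=get_image(n);cv2.imwrite(f"pics/{n}0.png",p[:,:,::-1]);np.savez(f"{n}0.npz",p=p,d=d)
    c=camera_params(n);print(n,np.round(c["camera_matrix"],1).tolist(),np.round(c["extrinsics"],3).tolist())
E
```

```text
{'clock': 0.0, 'qpos': array([-1.28679389,  0.62931724,  0.03843911,  1.5183933 , -0.02699844,
        0.99628641, -0.02003009]), 'qd': array([ 5.15379159e-04,  2.26910484e-04,  2.13437603e-03,  8.11806098e-05,
       -1.38594460e-03,  1.08951054e-03, -4.84371399e-04]), 'tau': array([-1.10970907e-04, -5.63406944e+01,  1.22587480e+00, -1.93434620e+01,
        1.09184714e-02,  1.03616720e-02,  6.52603134e-06]), 'eef_pos': array([222.51831406, 610.05247481, 230.39966567]), 'tool_rot': array([-3.13970640e+00,  2.35843601e-05,  2.79176272e+00]), 'force': array([-0.46514589, -0.12472913, -0.40339118]), 'torque': array([-0.03790976, -0.05943411, -0.01163185]), 'gripper_force': 0.0, 'width': 85.43803804532592}
scene [[456.5, 0.0, 288.4], [0.0, 456.5, 210.2], [0.0, 0.0, 1.0]] [[-0.606, 0.671, -0.427, 1185.751], [0.796, 0.506, -0.334, 468.984], [-0.008, -0.542, -0.84, 1320.444], [0.0, 0.0, 0.0, 1.0]]
top [[489.5, 0.0, 280.1], [0.0, 489.5, 219.3], [0.0, 0.0, 1.0]] [[-0.021, -0.998, 0.061, 506.156], [-1.0, 0.021, 0.001, -14.581], [-0.003, -0.061, -0.998, 1516.683], [0.0, 0.0, 0.0, 1.0]]
```

View pics/scene0.png

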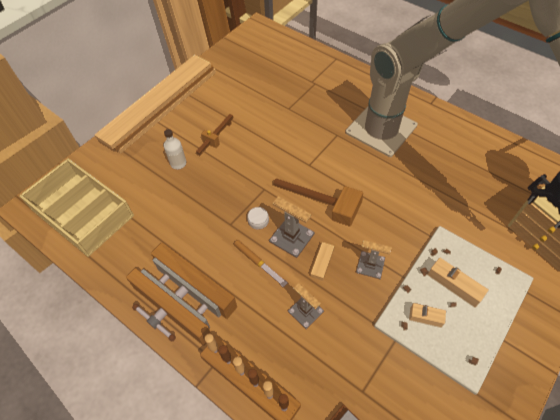

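View pics/top0.png

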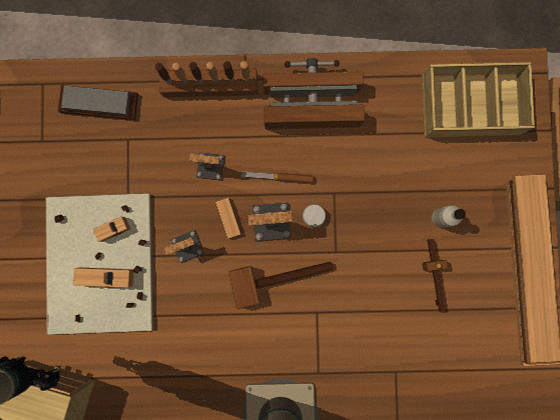

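Three stands appear. In the top view they are at (271,220), (208,165) and (186,246); in the scene view they are at (291,235), (306,310) and (370,260). The first looks largest, so I'll measure it and enlarge it to confirm.

```bash
cat > h.py <<'E'
from cell import *
import cv2,numpy as np
def cloud(n,d):
    c=camera_params(n);K=c["camera_matrix"];T=c["extrinsics"]
    v,u=np.indices(d.shape);X=np.stack([(u-K[0][2])/K[0][0]*d,(v-K[1][2])/K[1][1]*d,d],-1)
    return X@np.array(T)[:3,:3].T+np.array(T)[:3,3]
E
python3 - <<'E'
from h import *
for n,cs in(("top",[(271,218),(208,162),(184,244)]),("scene",[(291,222)])):
    z=np.load(n+"0.npz");P=cloud(n,z['d'])
    print("bench",n,np.median(P[300:310,330:345,2]) if n=="top" else np.median(P[180:190,250:260,2]))
    for u,v in cs:
        W=P[v-32:v+33,u-32:u+33].reshape(-1,3)
        zt=W[:,2][W[:,2]<230].max()
        m=(W[:,2]>zt-12)&(W[:,2]<230);H=W[m,:2].astype(np.float32)
        print(n,(u,v),"ztop",np.median(W[m,2]),m.sum(),cv2.minAreaRect(H))
        m=(W[:,2]>7)&(W[:,2]<17);b=W[m,:2].astype(np.float32);print(" plate",np.median(b,0),cv2.minAreaRect(b))
a=np.load("scene0.npz")['p'][190:265,250:340];b=np.load("top0.npz")['p'][185:260,226:316]
cv2.imwrite("pics/c1.png",cv2.resize(np.vstack([a,b])[:,:,::-1],None,fx=4,fy=4,interpolation=cv2.INTER_CUBIC))
E
```

```text
bench top -0.02683745644526425
top (271, 218) ztop 180.27089957862188 428 ((592.669677734375, 14.760673522949219), (30.00644874572754, 119.05735778808594), 3.6510000228881836)
 plate [573.1465    13.520277] ((602.1974487304688, 15.07464599609375), (197.24176025390625, 194.93875122070312), 88.8318862915039)
top (208, 162) ztop 128.25422857963736 213 ((769.9920654296875, 201.310546875), (84.95568084716797, 21.730485916137695), 82.5111312866211)
 plate [755.34717 198.17258] ((784.0612182617188, 203.70034790039062), (190.7974853515625, 197.8889923095703), 89.0020523071289)
top (184, 244) ztop 127.81946236085287 222 ((521.5309448242188, 275.50250244140625), (21.326648712158203, 85.86455535888672), 20.567302703857422)
 plate [512.63416 272.0691 ] ((530.8656616210938, 286.5913391113281), (193.21607971191406, 197.00799560546875), 0.7666972279548645)
bench scene -0.4700865956040161
scene (291, 222) ztop 180.30462695920642 359 ((596.6492919921875, 19.287551879882812), (32.61731719970703, 119.89067077636719), 4.762787342071533)
 plate [612.70905  31.08605] ((548.7417602539062, -16.10528564453125), (251.8113555908203, 212.0047607421875), 33.38105010986328)
```

View pics/c1.png

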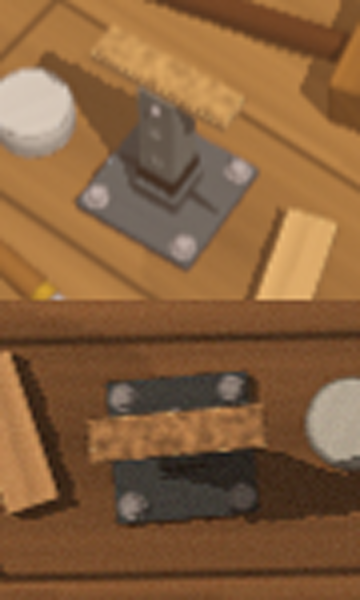

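Only the stand at top (271,220) / scene (291,235) has a 120 x 30 mm head with its top at 180 mm. The other two have heads of about 85 mm at 128 mm height, so this is the largest. The crop shows the button and hole dots on the sleeve's lower-left face, at crop (155,110) and (155,135). That face looks along world +x, with a yaw of about 4°. I'll move above it now.

Emit:
arm_command(deltas=[{"dx":0.093,"dy":-0.149,"dz":0.02,"yaw":-16},{"dx":0.093,"dy":-0.149,"dz":0.02,"yaw":-16},{"dx":0.093,"dy":-0.149,"dz":0.02,"yaw":-16},{"dx":0.186,"dy":-0.298,"dz":0.02,"yaw":-33},{"dx":0.186,"dy":-0.298,"dz":0.02,"yaw":-33},{"dx":0.186,"dy":-0.298,"dz":0.02,"yaw":-33},{"dx":0.279,"dy":-0.447,"dz":0.02,"yaw":-50},{"dx":0.279,"dy":-0.447,"dz":0.02,"yaw":-50},{"dx":0.279,"dy":-0.447,"dz":0.02,"yaw":-50},{"dx":0.371,"dy":-0.595,"dz":0.02,"yaw":-66},{"dx":0.371,"dy":-0.595,"dz":0.02,"yaw":-66},{"dx":0.371,"dy":-0.595,"dz":0.02,"yaw":-66},{"dx":0.371,"dy":-0.595,"dz":0.02,"yaw":-66},{"dx":0.371,"dy":-0.595,"dz":0.02,"yaw":-66},{"dx":0.371,"dy":-0.595,"dz":0.02,"yaw":-66},{"dx":0.371,"dy":-0.595,"dz":0.02,"yaw":-66},{"dx":0.371,"dy":-0.595,"dz":0.02,"yaw":-66},{"dx":0.371,"dy":-0.595,"dz":0.02,"yaw":-66}])

```text
invalid input at $.deltas[0]: expected keys dx, dy, dz, yaw, jaw
```

```bash
python3 - <<'E'
from h import *
s=read_state();print(s['clock'],s['eef_pos'],s['tool_rot'],s['force'])
c=camera_params("wrist");p,d=get_image("wrist");print(c)
np.savez("w1.npz",p=p,d=d,**c);cv2.imwrite("pics/w1.png",p[:,:,::-1])
E
```

```text
0.1 [222.56076365 610.1368567  230.50580548] [-3.13994214e+00  3.33111498e-05  2.79174827e+00] [ 0.22001509 -0.07641315  0.22880277]
{'camera_matrix': array([[325.1922621 ,   0.        , 279.27404224],
       [  0.        , 325.1922621 , 206.59967334],
       [  0.        ,   0.        ,   1.        ]]), 'extrinsics': array([[ 3.43135810e-01,  9.03508882e-01,  2.56767435e-01,
         1.57653446e+02],
       [ 9.39284641e-01, -3.29635845e-01, -9.53130305e-02,
         6.34295787e+02],
       [-1.47641941e-03,  2.73883022e-01, -9.61761878e-01,
         3.72037751e+02],
       [ 0.00000000e+00,  0.00000000e+00,  0.00000000e+00,
         1.00000000e+00]])}
```

View pics/w1.png

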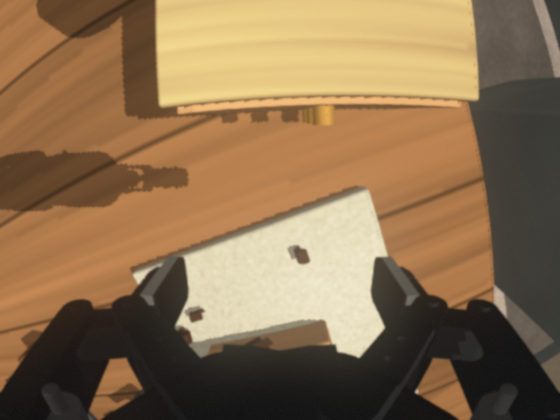

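The move was refused because each row needs every key. The picture shows the start view: a box at the top, away from my path, and the white slab below. I'll resend with all the keys.

Emit:
arm_command(deltas=[{"dx":0.093,"dy":-0.149,"dz":0.02,"yaw":-16,"jaw":1},{"dx":0.093,"dy":-0.149,"dz":0.02,"yaw":-16,"jaw":1},{"dx":0.093,"dy":-0.149,"dz":0.02,"yaw":-16,"jaw":1},{"dx":0.186,"dy":-0.298,"dz":0.02,"yaw":-33,"jaw":1},{"dx":0.186,"dy":-0.298,"dz":0.02,"yaw":-33,"jaw":1},{"dx":0.186,"dy":-0.298,"dz":0.02,"yaw":-33,"jaw":1},{"dx":0.279,"dy":-0.447,"dz":0.02,"yaw":-50,"jaw":1},{"dx":0.279,"dy":-0.447,"dz":0.02,"yaw":-50,"jaw":1},{"dx":0.279,"dy":-0.447,"dz":0.02,"yaw":-50,"jaw":1},{"dx":0.371,"dy":-0.595,"dz":0.02,"yaw":-66,"jaw":1},{"dx":0.371,"dy":-0.595,"dz":0.02,"yaw":-66,"jaw":1},{"dx":0.371,"dy":-0.595,"dz":0.02,"yaw":-66,"jaw":1},{"dx":0.371,"dy":-0.595,"dz":0.02,"yaw":-66,"jaw":1},{"dx":0.371,"dy":-0.595,"dz":0.02,"yaw":-66,"jaw":1},{"dx":0.371,"dy":-0.595,"dz":0.02,"yaw":-66,"jaw":1},{"dx":0.371,"dy":-0.595,"dz":0.02,"yaw":-66,"jaw":1},{"dx":0.371,"dy":-0.595,"dz":0.02,"yaw":-66,"jaw":1},{"dx":0.371,"dy":-0.595,"dz":0.02,"yaw":-66,"jaw":1}])

```text
clock: 1.95
eef_pos: [593.0, 17.9, 251.1]
tool_rot: [-3.141, -0.001, 1.643]
force: [0.2, 0.4, 0.0]
width: 85.5
gripper_force: 0.0
```

```bash
python3 - <<'E'
from h import *
s=read_state();print(s['clock'],s['eef_pos'],s['tool_rot'],s['force'],s['qpos'])
c=camera_params("wrist");p,d=get_image("wrist")
np.savez("w2.npz",p=p,d=d,**c);cv2.imwrite("pics/w2.png",p[:,:,::-1])
E
```

```text
1.95 [593.03162567  17.92442531 251.13029955] [-3.14076520e+00 -1.25191125e-03  1.64290201e+00] [0.19558227 0.4109892  0.01106848] [-0.32044626  0.55049248  0.38665673  1.66473604 -0.24212062  0.97472014
  0.22361781]
```

View pics/w2.png

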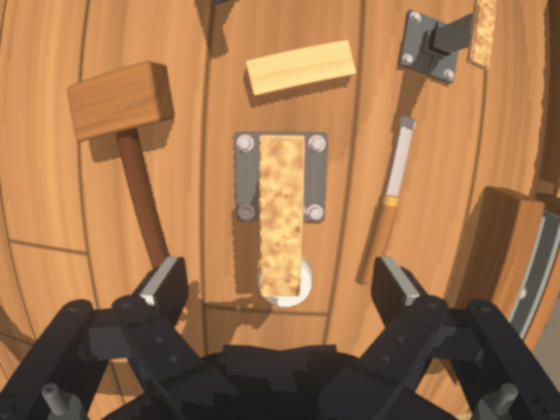

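The wrist view shows the cork head between the fingers at (260–305, 135–297), with the plate and its bolts behind it. I'll fit the head with fisheye rays.

```bash
cat >> h.py <<'E'
def wrays(K,T,uv):
    q=(np.asarray(uv,float)-K[:2,2])/K[0,0];r=np.linalg.norm(q,axis=-1,keepdims=True)
    D=np.concatenate([np.sin(r)*q/r,np.cos(r)],-1);return D@T[:3,:3].T
E
python3 - <<'E'
from h import *
z=np.load("w2.npz");K,T,p,d=z['camera_matrix'],z['extrinsics'],z['p'],z['d']
v,u=np.indices(d.shape);D=wrays(K,T,np.stack([u,v],-1).reshape(-1,2)).reshape(420,560,3)
ax=T[:3,2];X=T[:3,3]+D*(d/(D@ax))[...,None]
m=(X[...,2]>172)&(X[...,2]<190)&(u>230)&(u<330)&(v>100)&(v<320)
m=cv2.morphologyEx(m.astype(np.uint8),cv2.MORPH_OPEN,np.ones((3,3)))>0
print(m.sum(),np.median(X[m][:,2]))
Y=T[:3,3]+D*((181-T[2,3])/D[...,2])[...,None]
print(cv2.minAreaRect(Y[m][:,:2].astype(np.float32)))
t=np.radians(4);x=Y[m][:,0]*np.cos(t)+Y[m][:,1]*np.sin(t)
print(cv2.fitLine(Y[m][:,:2].astype(np.float32),cv2.DIST_L2,0,.01,.01).ravel())
# plate at z=12 : dark
b=(X[...,2]>7)&(X[...,2]<17)&(u>220)&(u<340)&(v>120)&(v<235)
Y2=T[:3,3]+D*((12-T[2,3])/D[...,2])[...,None]
print(b.sum(),cv2.minAreaRect(Y2[b][:,:2].astype(np.float32)))
E
```

```text
6872 179.952680333956
((594.6664428710938, 16.467086791992188), (29.57042694091797, 118.51968383789062), 3.8028359413146973)
[ 6.3385479e-02 -9.9798912e-01  5.9426624e+02  2.1099094e+01]
3818 ((594.2321166992188, 16.239322662353516), (109.6075668334961, 109.31233978271484), 3.2401862144470215)
```

The head centre is (594.5, 16.4) with a yaw of about 3.7°, and the plate agrees. Next I'll descend with the jaws open.

Emit:
arm_command(deltas=[{"dx":0.001,"dy":0.0,"dz":-0.02,"yaw":-0.4,"jaw":1},{"dx":0.001,"dy":0.0,"dz":-0.04,"yaw":-0.4,"jaw":1},{"dx":0.001,"dy":0.0,"dz":-0.06,"yaw":-0.4,"jaw":1},{"dx":0.001,"dy":0.0,"dz":-0.08,"yaw":-0.4,"jaw":1},{"dx":0.001,"dy":0.0,"dz":-0.1,"yaw":-0.4,"jaw":1},{"dx":0.001,"dy":0.0,"dz":-0.115,"yaw":-0.4,"jaw":1},{"dx":0.001,"dy":0.0,"dz":-0.121,"yaw":-0.4,"jaw":1},{"dx":0.001,"dy":0.0,"dz":-0.121,"yaw":-0.4,"jaw":1},{"dx":0.001,"dy":0.0,"dz":-0.121,"yaw":-0.4,"jaw":1},{"dx":0.001,"dy":0.0,"dz":-0.121,"yaw":-0.4,"jaw":1},{"dx":0.001,"dy":0.0,"dz":-0.121,"yaw":-0.4,"jaw":1}])

```text
clock: 3.1
eef_pos: [595.3, 15.7, 131.2]
tool_rot: [3.14, -0.0, 1.633]
force: [0.8, -0.3, -0.1]
width: 85.6
gripper_force: 0.0
```

Emit:
arm_command(deltas=[{"dx":-0.001,"dy":0.001,"dz":-0.001,"yaw":0,"jaw":0.55},{"dx":-0.001,"dy":0.001,"dz":-0.001,"yaw":0,"jaw":0.55},{"dx":-0.001,"dy":0.001,"dz":-0.001,"yaw":0,"jaw":0.5},{"dx":-0.001,"dy":0.001,"dz":-0.001,"yaw":0,"jaw":0.45},{"dx":-0.001,"dy":0.001,"dz":-0.001,"yaw":0,"jaw":0.4},{"dx":-0.001,"dy":0.001,"dz":-0.001,"yaw":0,"jaw":0.35},{"dx":-0.001,"dy":0.001,"dz":-0.001,"yaw":0,"jaw":0.3},{"dx":-0.001,"dy":0.001,"dz":-0.001,"yaw":0,"jaw":0.2},{"dx":-0.001,"dy":0.001,"dz":-0.001,"yaw":0,"jaw":0.1},{"dx":-0.001,"dy":0.001,"dz":-0.001,"yaw":0,"jaw":0},{"dx":-0.001,"dy":0.001,"dz":-0.001,"yaw":0,"jaw":0}])

```text
clock: 4.2
eef_pos: [594.3, 16.6, 129.4]
tool_rot: [3.14, 0.0, 1.633]
force: [4.9, 0.3, -2.0]
width: 31.2
gripper_force: 59.5
```

```bash
python3 - <<'E'
from h import *
s=read_state();print(s)
p,d=get_image("scene");cv2.imwrite("pics/s2.png",cv2.resize(p[170:270,240:350,::-1],None,fx=5,fy=5,interpolation=cv2.INTER_CUBIC))
E
```

```text
{'clock': 4.2, 'qpos': array([-0.27650779,  0.69830722,  0.32382382,  1.7794776 , -0.31741994,
        0.71403438,  0.28038326]), 'qd': array([ 1.46725688e-03,  1.00164362e-03,  4.83918435e-05, -1.95783473e-04,
       -1.93569173e-04,  1.64114619e-03,  6.52241650e-04]), 'tau': array([ 2.67928233e-02, -5.44406533e+01,  5.44444799e+00, -1.22939113e+01,
        5.34441217e-02,  1.27311576e+00, -1.58851091e-01]), 'eef_pos': array([594.32506469,  16.59673204, 129.35425785]), 'tool_rot': array([3.14044161e+00, 2.19239997e-04, 1.63294500e+00]), 'force': array([ 4.91689776,  0.29084323, -1.97582201]), 'torque': array([-0.01501987, -0.65712973,  0.13370512]), 'gripper_force': 59.47338418576692, 'width': 31.203653511585777}
```

View pics/s2.png

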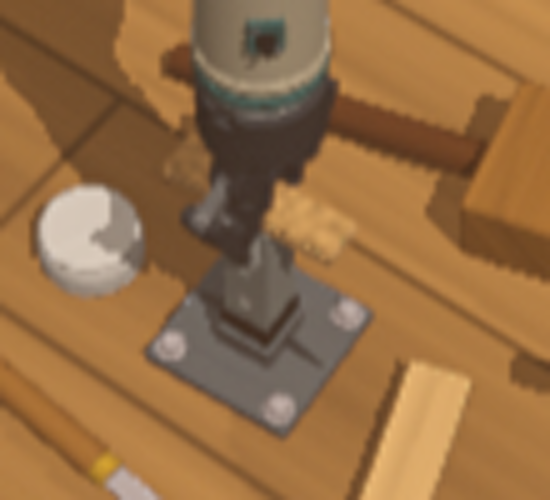

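The jaws hold the sleeve across x at 31 mm with 59 N, so the button is flush. The head is free above the fingers and the plate is unmoved at (265,345). I'll start a gentle pull to learn the stiffness.

Emit:
arm_command(deltas=[{"dx":0,"dy":0,"dz":0.001,"yaw":0,"jaw":0},{"dx":0,"dy":0,"dz":0.002,"yaw":0,"jaw":0},{"dx":0,"dy":0,"dz":0.002,"yaw":0,"jaw":0}])

```text
clock: 4.55
eef_pos: [594.3, 16.6, 131.0]
tool_rot: [3.141, 0.0, 1.633]
force: [5.5, -0.1, -5.3]
width: 31.5
gripper_force: 60.0
```

Emit:
arm_command(deltas=[{"dx":0,"dy":0,"dz":0.001,"yaw":0,"jaw":0},{"dx":0,"dy":0,"dz":0.002,"yaw":0,"jaw":0},{"dx":0,"dy":0,"dz":0.003,"yaw":0,"jaw":0},{"dx":0,"dy":0,"dz":0.003,"yaw":0,"jaw":0}])

```text
clock: 4.95
eef_pos: [594.3, 16.6, 133.9]
tool_rot: [3.141, 0.0, 1.633]
force: [6.0, 0.1, -6.2]
width: 31.4
gripper_force: 60.0
```

Emit:
arm_command(deltas=[{"dx":0,"dy":0,"dz":0.002,"yaw":0,"jaw":0},{"dx":0,"dy":0,"dz":0.004,"yaw":0,"jaw":0},{"dx":0,"dy":0,"dz":0.006,"yaw":0,"jaw":0},{"dx":0,"dy":0,"dz":0.008,"yaw":0,"jaw":0},{"dx":0,"dy":0,"dz":0.008,"yaw":0,"jaw":0}])

```text
clock: 5.45
eef_pos: [594.3, 16.6, 142.1]
tool_rot: [3.141, 0.0, 1.633]
force: [5.1, 0.4, -4.9]
width: 31.7
gripper_force: 61.7
```

```bash
python3 - <<'E'
from h import *
s=read_state();print(s['eef_pos'],s['force'])
p,d=get_image("scene");P=cloud("scene",d)[195:235,265:325];z=P[...,2];xy=P[...,:2]
t=np.radians(3.7);r=(xy-[594.5,16.4])@np.array([[np.cos(t),-np.sin(t)],[np.sin(t),np.cos(t)]])
m=(abs(r[...,0])<12)&(r[...,1]>30)&(r[...,1]<58)&(z>150);print(m.sum(),np.median(z[m]))
E
```

```text
[594.32875641  16.62630529 142.14293077] [ 5.12021479  0.42601292 -4.87506902]
75 191.40663513684467
```

Emit:
arm_command(deltas=[{"dx":0,"dy":0,"dz":0.002,"yaw":0,"jaw":0},{"dx":0,"dy":0,"dz":0.004,"yaw":0,"jaw":0},{"dx":0,"dy":0,"dz":0.006,"yaw":0,"jaw":0},{"dx":0,"dy":0,"dz":0.008,"yaw":0,"jaw":0},{"dx":0,"dy":0,"dz":0.01,"yaw":0,"jaw":0},{"dx":0,"dy":0,"dz":0.012,"yaw":0,"jaw":0},{"dx":0,"dy":0,"dz":0.013,"yaw":0,"jaw":0},{"dx":0,"dy":0,"dz":0.014,"yaw":0,"jaw":0},{"dx":0,"dy":0,"dz":0.014,"yaw":0,"jaw":0}])

```text
clock: 6.4
eef_pos: [594.3, 16.7, 156.0]
tool_rot: [3.141, 0.0, 1.633]
force: [4.9, 1.6, -5.4]
width: 31.3
gripper_force: 61.4
```

Emit:
arm_command(deltas=[{"dx":0,"dy":0,"dz":0.001,"yaw":0,"jaw":0},{"dx":0,"dy":0,"dz":0.002,"yaw":0,"jaw":0},{"dx":0,"dy":0,"dz":0.003,"yaw":0,"jaw":0},{"dx":0,"dy":0,"dz":0.004,"yaw":0,"jaw":0},{"dx":0,"dy":0,"dz":0.004,"yaw":0,"jaw":0}])

```text
clock: 6.9
eef_pos: [594.3, 16.6, 160.2]
tool_rot: [3.141, 0.0, 1.633]
force: [4.7, 0.1, -3.8]
width: 31.1
gripper_force: 61.6
```

Emit:
arm_command(deltas=[{"dx":0,"dy":0,"dz":0.0005,"yaw":0,"jaw":0},{"dx":0,"dy":0,"dz":0.001,"yaw":0,"jaw":0},{"dx":0,"dy":0,"dz":0.001,"yaw":0,"jaw":0}])

```text
clock: 7.2
eef_pos: [594.3, 16.6, 161.2]
tool_rot: [3.14, 0.0, 1.633]
force: [4.7, -0.0, -2.9]
width: 31.4
gripper_force: 61.6
```

Emit:
arm_command(deltas=[{"dx":0,"dy":0,"dz":0.0005,"yaw":0,"jaw":0},{"dx":0,"dy":0,"dz":0.001,"yaw":0,"jaw":0},{"dx":0,"dy":0,"dz":0.001,"yaw":0,"jaw":0}])

```text
clock: 7.5
eef_pos: [594.3, 16.6, 162.3]
tool_rot: [3.14, 0.0, 1.633]
force: [4.8, -0.2, -3.3]
width: 31.5
gripper_force: 61.8
```

Emit:
arm_command(deltas=[{"dx":0,"dy":0,"dz":0.0005,"yaw":0,"jaw":0},{"dx":0,"dy":0,"dz":0.001,"yaw":0,"jaw":0},{"dx":0,"dy":0,"dz":0.001,"yaw":0,"jaw":0}])

```text
clock: 7.8
eef_pos: [594.3, 16.7, 163.5]
tool_rot: [3.14, 0.0, 1.633]
force: [4.9, 0.1, -0.8]
width: 31.5
gripper_force: 61.8
```

Emit:
arm_command(deltas=[{"dx":0,"dy":0,"dz":0.0005,"yaw":0,"jaw":0},{"dx":0,"dy":0,"dz":0.0005,"yaw":0,"jaw":0},{"dx":0,"dy":0,"dz":0.0005,"yaw":0,"jaw":0}])

```text
clock: 8.1
eef_pos: [594.3, 16.7, 163.8]
tool_rot: [3.14, 0.0, 1.633]
force: [5.6, 0.6, -3.0]
width: 31.4
gripper_force: 61.7
```

```bash
python3 - <<'E'
from h import *
p,d=get_image("scene");P=cloud("scene",d);z=P[195:235,265:325,2];xy=P[195:235,265:325,:2]
t=np.radians(3.7);r=(xy-[594.5,16.4])@np.array([[np.cos(t),-np.sin(t)],[np.sin(t),np.cos(t)]])
m=(abs(r[...,0])<12)&(r[...,1]>30)&(r[...,1]<58)&(z>150);print(m.sum(),np.median(z[m]))
cv2.imwrite("pics/s3.png",cv2.resize(p[190:260,260:330,::-1],None,fx=8,fy=8,interpolation=cv2.INTER_CUBIC))
E
```

```text
71 213.02979895477483
```

View pics/s3.png

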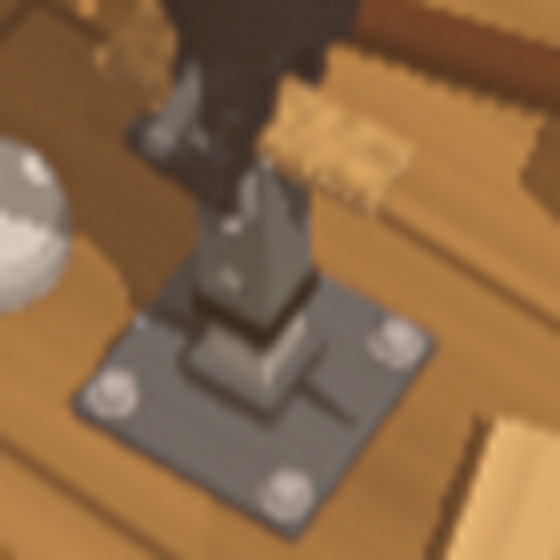

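The head is 33 mm up. The second and third holes show as light dots at crop (232,222) and (230,275), just under the fingertip. I can't tell from this whether the button is out, so I'll keep feeling upward in small steps.

Emit:
arm_command(deltas=[{"dx":0,"dy":0,"dz":0.0005,"yaw":0,"jaw":0},{"dx":0,"dy":0,"dz":0.0007,"yaw":0,"jaw":0},{"dx":0,"dy":0,"dz":0.0007,"yaw":0,"jaw":0}])

```text
clock: 8.45
eef_pos: [594.2, 16.7, 164.2]
tool_rot: [3.141, 0.0, 1.633]
force: [5.3, 0.4, -4.8]
width: 31.2
gripper_force: 61.6
```

Emit:
arm_command(deltas=[{"dx":0,"dy":0,"dz":0.0005,"yaw":0,"jaw":0},{"dx":0,"dy":0,"dz":0.0005,"yaw":0,"jaw":0},{"dx":0,"dy":0,"dz":0.0005,"yaw":0,"jaw":0}])

```text
clock: 8.75
eef_pos: [594.3, 16.7, 164.7]
tool_rot: [3.141, 0.0, 1.633]
force: [6.4, 0.0, -4.6]
width: 31.2
gripper_force: 61.5
```

Emit:
arm_command(deltas=[{"dx":0,"dy":0,"dz":0.0005,"yaw":0,"jaw":0},{"dx":0,"dy":0,"dz":0.0007,"yaw":0,"jaw":0},{"dx":0,"dy":0,"dz":0.0007,"yaw":0,"jaw":0}])

```text
clock: 9.05
eef_pos: [594.3, 16.6, 165.3]
tool_rot: [3.141, 0.0, 1.633]
force: [6.0, -0.4, -6.0]
width: 30.9
gripper_force: 61.4
```

Emit:
arm_command(deltas=[{"dx":0,"dy":0,"dz":0.0005,"yaw":0,"jaw":0},{"dx":0,"dy":0,"dz":0.001,"yaw":0,"jaw":0},{"dx":0,"dy":0,"dz":0.001,"yaw":0,"jaw":0}])

```text
clock: 9.35
eef_pos: [594.3, 16.6, 165.8]
tool_rot: [3.141, 0.001, 1.633]
force: [7.5, -0.7, -9.8]
width: 31.3
gripper_force: 60.9
```

The force is building to −9.8 N and the arm is lagging, which looks like a catch. I'll hold and re-read before anything else.

Emit:
arm_command(deltas=[{"dx":0,"dy":0,"dz":0.0,"yaw":0,"jaw":0},{"dx":0,"dy":0,"dz":0.0002,"yaw":0,"jaw":0}])

```text
clock: 9.55
eef_pos: [594.3, 16.7, 165.8]
tool_rot: [3.141, 0.001, 1.633]
force: [8.5, -0.1, -12.5]
width: 31.4
gripper_force: 60.7
```

```bash
python3 - <<'E'
from h import *
s=read_state();print(s['eef_pos'],s['force'])
p,d=get_image("scene");P=cloud("scene",d);z=P[190:235,265:325,2];xy=P[190:235,265:325,:2]
t=np.radians(3.7);r=(xy-[594.5,16.4])@np.array([[np.cos(t),-np.sin(t)],[np.sin(t),np.cos(t)]])
m=(abs(r[...,0])<12)&(r[...,1]>30)&(r[...,1]<58)&(z>150);print(m.sum(),np.median(z[m]))
E
```

```text
[594.26890863  16.65056424 165.77976442] [  8.45145769  -0.06659991 -12.49729948]
76 215.1803742516271
```

It's caught: the arm no longer follows, and the extra force is about 8 N. I'll ease down and let go.

Emit:
arm_command(deltas=[{"dx":0,"dy":0,"dz":-0.0005,"yaw":0,"jaw":0},{"dx":0,"dy":0,"dz":-0.001,"yaw":0,"jaw":0},{"dx":0,"dy":0,"dz":-0.001,"yaw":0,"jaw":0}])

```text
clock: 9.9
eef_pos: [594.3, 16.6, 165.4]
tool_rot: [3.141, 0.0, 1.633]
force: [7.1, 0.0, -6.7]
width: 31.4
gripper_force: 61.4
```

Emit:
arm_command(deltas=[{"dx":0,"dy":0,"dz":0,"yaw":0,"jaw":0.45},{"dx":0,"dy":0,"dz":0,"yaw":0,"jaw":0.6},{"dx":0,"dy":0,"dz":0,"yaw":0,"jaw":0.8},{"dx":0,"dy":0,"dz":0,"yaw":0,"jaw":1},{"dx":0,"dy":0,"dz":0,"yaw":0,"jaw":1},{"dx":0,"dy":0,"dz":0,"yaw":0,"jaw":1}])

```text
clock: 10.5
eef_pos: [593.6, 16.7, 166.0]
tool_rot: [-3.141, -0.0, 1.633]
force: [0.2, 0.6, 0.8]
width: 85.4
gripper_force: 0.0
```

```bash
python3 - <<'E'
from h import *
s=read_state();print(s['eef_pos'],s['force'],s['width'])
p,d=get_image("scene");P=cloud("scene",d);z=P[190:235,265:325,2];xy=P[190:235,265:325,:2]
t=np.radians(3.7);r=(xy-[594.5,16.4])@np.array([[np.cos(t),-np.sin(t)],[np.sin(t),np.cos(t)]])
m=(abs(r[...,0])<12)&(r[...,1]>30)&(r[...,1]<58)&(z>150);print(m.sum(),np.median(z[m]))
E
```

```text
[593.62526206  16.65522373 165.97668218] [0.16514584 0.57176606 0.78556943] 85.44970193922941
75 213.4244477076702
```

The sleeve stayed up: the head is at 213.4, settled about 1.7 mm into the hole's slack. Now I'll rise clear, shut the fingers and come down over the head's centre.

Emit:
arm_command(deltas=[{"dx":0,"dy":0,"dz":0.02,"yaw":0,"jaw":1},{"dx":0,"dy":0,"dz":0.05,"yaw":0,"jaw":1},{"dx":0,"dy":0,"dz":0.08,"yaw":0,"jaw":1},{"dx":0,"dy":0,"dz":0.08,"yaw":0,"jaw":1},{"dx":0,"dy":0,"dz":0.08,"yaw":0,"jaw":0},{"dx":0,"dy":0,"dz":0.08,"yaw":0,"jaw":0},{"dx":0,"dy":0,"dz":0.08,"yaw":0,"jaw":0},{"dx":0,"dy":0,"dz":0.08,"yaw":0,"jaw":0},{"dx":0,"dy":0,"dz":0.08,"yaw":0,"jaw":0},{"dx":0,"dy":0,"dz":0.08,"yaw":0,"jaw":0},{"dx":0,"dy":0,"dz":0.08,"yaw":0,"jaw":0}])

```text
clock: 11.65
eef_pos: [593.7, 16.6, 245.8]
tool_rot: [-3.141, -0.0, 1.633]
force: [0.2, 0.8, 0.3]
width: 0.0
gripper_force: 0.0
```

Emit:
arm_command(deltas=[{"dx":0,"dy":0,"dz":-0.005,"yaw":0,"jaw":0},{"dx":0,"dy":0,"dz":-0.01,"yaw":0,"jaw":0},{"dx":0,"dy":0,"dz":-0.015,"yaw":0,"jaw":0},{"dx":0,"dy":0,"dz":-0.02,"yaw":0,"jaw":0},{"dx":0,"dy":0,"dz":-0.024,"yaw":0,"jaw":0},{"dx":0,"dy":0,"dz":-0.026,"yaw":0,"jaw":0},{"dx":0,"dy":0,"dz":-0.026,"yaw":0,"jaw":0},{"dx":0,"dy":0,"dz":-0.026,"yaw":0,"jaw":0}])

```text
clock: 12.45
eef_pos: [593.8, 16.6, 220.0]
tool_rot: [3.141, 0.0, 1.633]
force: [0.2, 0.7, 0.5]
width: 0.5
gripper_force: 0.0
```

Emit:
arm_command(deltas=[{"dx":0,"dy":0,"dz":-0.001,"yaw":0,"jaw":0},{"dx":0,"dy":0,"dz":-0.002,"yaw":0,"jaw":0},{"dx":0,"dy":0,"dz":-0.003,"yaw":0,"jaw":0},{"dx":0,"dy":0,"dz":-0.004,"yaw":0,"jaw":0},{"dx":0,"dy":0,"dz":-0.005,"yaw":0,"jaw":0},{"dx":0,"dy":0,"dz":-0.005,"yaw":0,"jaw":0}])

```text
clock: 13.05
eef_pos: [593.6, 16.7, 214.7]
tool_rot: [-3.141, -0.0, 1.633]
force: [-0.3, -0.6, 0.8]
width: -0.1
gripper_force: 0.0
```

Emit:
arm_command(deltas=[{"dx":0,"dy":0,"dz":-0.0005,"yaw":0,"jaw":0},{"dx":0,"dy":0,"dz":-0.001,"yaw":0,"jaw":0},{"dx":0,"dy":0,"dz":-0.001,"yaw":0,"jaw":0}])

```text
clock: 13.35
eef_pos: [593.7, 16.7, 213.9]
tool_rot: [-3.142, -0.0, 1.633]
force: [-0.2, 0.3, -0.4]
width: 0.3
gripper_force: 0.0
```

Emit:
arm_command(deltas=[{"dx":0,"dy":0,"dz":-0.0005,"yaw":0,"jaw":0},{"dx":0,"dy":0,"dz":-0.001,"yaw":0,"jaw":0},{"dx":0,"dy":0,"dz":-0.001,"yaw":0,"jaw":0}])

```text
clock: 13.65
eef_pos: [593.8, 16.7, 213.1]
tool_rot: [3.141, -0.0, 1.633]
force: [-0.7, 0.4, 0.7]
width: -0.0
gripper_force: 0.7
```

Emit:
arm_command(deltas=[{"dx":0,"dy":0,"dz":-0.0005,"yaw":0,"jaw":0},{"dx":0,"dy":0,"dz":-0.001,"yaw":0,"jaw":0},{"dx":0,"dy":0,"dz":-0.001,"yaw":0,"jaw":0}])

```text
clock: 13.95
eef_pos: [593.8, 16.6, 212.8]
tool_rot: [3.141, -0.0, 1.633]
force: [-1.5, 1.0, 7.0]
width: -0.3
gripper_force: 3.3
```

Contact, at 7 N and rising. I'll add a little to reach about 10 N and hold it.

Emit:
arm_command(deltas=[{"dx":0,"dy":0,"dz":-0.0003,"yaw":0,"jaw":0},{"dx":0,"dy":0,"dz":-0.0003,"yaw":0,"jaw":0},{"dx":0,"dy":0,"dz":-0.0003,"yaw":0,"jaw":0}])

```text
clock: 14.25
eef_pos: [593.8, 16.7, 212.7]
tool_rot: [3.141, -0.0, 1.633]
force: [-2.3, 0.7, 7.7]
width: 0.1
gripper_force: 4.1
```

Emit:
arm_command(deltas=[{"dx":0,"dy":0,"dz":-0.0003,"yaw":0,"jaw":0},{"dx":0,"dy":0,"dz":-0.0003,"yaw":0,"jaw":0},{"dx":0,"dy":0,"dz":-0.0003,"yaw":0,"jaw":0},{"dx":0,"dy":0,"dz":-0.0003,"yaw":0,"jaw":0},{"dx":0,"dy":0,"dz":-0.0003,"yaw":0,"jaw":0},{"dx":0,"dy":0,"dz":-0.0003,"yaw":0,"jaw":0}])

```text
clock: 14.85
eef_pos: [593.8, 16.6, 212.6]
tool_rot: [3.141, -0.001, 1.633]
force: [-2.3, 1.0, 9.2]
width: -0.0
gripper_force: 4.8
```

Emit:
arm_command(deltas=[{"dx":0,"dy":0,"dz":-0.0002,"yaw":0,"jaw":0},{"dx":0,"dy":0,"dz":-0.0002,"yaw":0,"jaw":0},{"dx":0,"dy":0,"dz":-0.0002,"yaw":0,"jaw":0},{"dx":0,"dy":0,"dz":-0.0002,"yaw":0,"jaw":0},{"dx":0,"dy":0,"dz":-0.0002,"yaw":0,"jaw":0},{"dx":0,"dy":0,"dz":-0.0002,"yaw":0,"jaw":0},{"dx":0,"dy":0,"dz":-0.0002,"yaw":0,"jaw":0},{"dx":0,"dy":0,"dz":-0.0002,"yaw":0,"jaw":0}])

```text
clock: 15.65
eef_pos: [593.9, 16.6, 212.6]
tool_rot: [3.141, -0.001, 1.633]
force: [-3.6, 0.4, 11.2]
width: 0.2
gripper_force: 5.4
```

Emit:
arm_command(deltas=[{"dx":0,"dy":0,"dz":0.003,"yaw":0,"jaw":0},{"dx":0,"dy":0,"dz":0.015,"yaw":0,"jaw":0},{"dx":0,"dy":0,"dz":0.045,"yaw":0,"jaw":0},{"dx":0,"dy":0,"dz":0.08,"yaw":0,"jaw":0},{"dx":0,"dy":0,"dz":0.08,"yaw":0,"jaw":0},{"dx":0,"dy":0,"dz":0.08,"yaw":0,"jaw":0},{"dx":0,"dy":0,"dz":0.08,"yaw":0,"jaw":0}])

```text
clock: 16.35
eef_pos: [593.1, 16.9, 290.4]
tool_rot: [-3.14, -0.0, 1.633]
force: [0.1, 0.1, -0.2]
width: -0.0
gripper_force: 0.0
```

```bash
python3 - <<'E'
from h import *
s=read_state();print(s['eef_pos'],s['force'],s['width'])
p,d=get_image("scene");P=cloud("scene",d);z=P[190:235,265:325,2];xy=P[190:235,265:325,:2]
t=np.radians(3.7);r=(xy-[594.5,16.4])@np.array([[np.cos(t),-np.sin(t)],[np.sin(t),np.cos(t)]])
m=(abs(r[...,0])<12)&(r[...,1]>30)&(r[...,1]<58)&(z>150);print(m.sum(),np.median(z[m]))
cv2.imwrite("pics/s4.png",cv2.resize(p[180:260,250:340,::-1],None,fx=6,fy=6,interpolation=cv2.INTER_CUBIC))
E
```

```text
[593.08018417  16.86013911 290.36425303] [ 0.11879844  0.12298096 -0.17271832] -0.0340086804895281
69 213.33108475423978
```

View pics/s4.png

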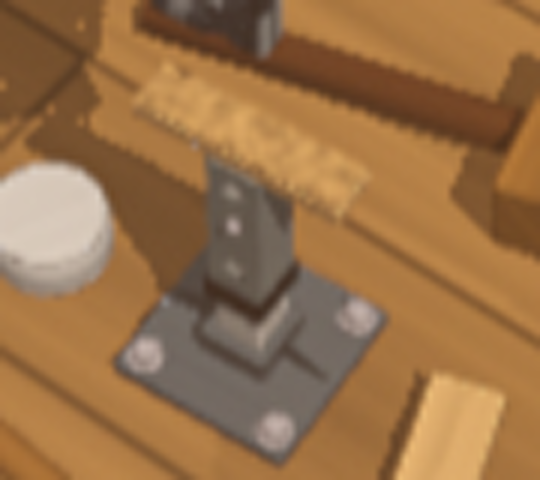

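The sleeve stands raised with its head at 213 mm. The button shows bright in the middle hole at crop (232,226), between the first hole at (232,188) and the third at (232,268). It held under 11 N and the arm is clear, so I'm handing it in.

```bash
python3 -c "
from cell import *
print(finish_job())"
```

```text
the job is handed in; nothing more can be done
None
```

The job is handed in: the largest support now stands about 33 mm higher with the button out through its second hole; it held about 11 N on the oak head, the catch was felt at about 8 N, and the gripper touched nothing else (no verdict came back on handing in).

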